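Set the stropping machine to leather speed by clicks and start it

TASK

The bench stropping machine was left on a fast setting, which would burn the edge on leather. With a fingertip push its white lever selector round, click by click, to speed 2 (the mark with two white pips), and only then press the green start button right down and let it come up again. Do not pinch the lever, do not press the red stop button, and do not shift the machine or pick up or disturb the things on and around it.

Things in the scene. Friction and masses are not known exactly. Their poses are not given: they have to be found in the camera images.
- machine: low grey stropping machine, loose on rubber feet, 3 kg, 200 mm deep (its x), 240 mm wide (its y), deck 76 mm above the bench; origin under the housing's middle at bench height, x away from the operator, y to the operator's left. Leather disc (diameter 89 mm, top at 95 mm) centred at x +40, y -55 mm; black battery pack stands out 26 mm on its -y flank.
- selector (a joint): speed selector's angle in rad, growing clockwise seen from above: six click positions pi/5 apart, 0 = speed 1 (lever points to the machine's +y, left), 0.628 = speed 2, over the far side to 3.14 = speed 6 (points right). A sprung ball pulls it into the nearest position; it tips over halfway. Starts at speed 4, 5 or 6.
- selector_axis (a point): point on the selector's vertical turning axis, 2 mm above the deck, at the underside of the knob, fixed to the machine. Round it on the deck each position is marked by one to six white pips, from 49 mm outward.
- lever_mid (a point): point in the selector's lever, 28 mm from the axis, 12 mm above the deck; turns with it, y outward along the lever, x across. The white knob is a hub, 27 mm diameter, 20 mm high, with one lever, 9 mm wide, that ends 45 mm from the axis and stands 4 to 21 mm above the deck, with a red line on top.
- lever_tip (a point): point on the lever 42 mm from the axis, 14 mm above the deck; pushing the lever sideways here out of a click takes about 1.5 to 3 N.
- start (a joint): travel of the green start button in m: 0 up, 0.005 fully down; a spring of 1.5 N at the top and 5 N at the bottom brings it back.
- start_top (a point): centre of the top face of the green button (diameter 26 mm), 21 mm above the deck when up; it sits in a grey collar 42 mm in diameter, 12 mm high, on the deck.
- stop (a joint): travel of the red stop button in m, 0 up; same make as the green one.
- stop_top (a point): centre of the top face of the red button, 54 mm to the right (-y of the machine) of the green one.
- dressing_stone: small loose grey stone, 31x45x14 mm, lying on the machine's deck at the back left (a fixed wall cabinet overhangs the bench behind the machine, from x = 0.58 m on in the robot's frame, its underside 0.26 m up: keep the arm clear of it); origin at the centre of its underside.
- oil_bottle: small oil bottle with a white nozzle, 36 mm diameter, 132 mm high, standing right of the machine; origin at the centre of its underside.
- burr_block: red block with four steel burrs, 20x45x44 mm, right of the machine; origin at the centre of its underside.
- spray_can: red spray can with a black cap, 46 mm diameter, 124 mm high, behind the wooden tool drawers (fixed, 150 mm high with the strips on top, in front of the robot, left of the machine); origin at the centre of its underside.
- water_stone: whetstone block, 67x170x36 mm, on the left of the bench; origin at the centre of its underside.
- tin: flat red tin, 72x118x27 mm, at the back left; origin at the centre of its underside.
- slip_stone: dark slip stone, 43x70x14 mm, left at the back; origin at the centre of its underside.

How it is judged:
On the way, in this order (a step that is already met when the one before it is completed fails the run):
1. the selector rests in the click of speed 2 (value of joint selector between 0.45 and 0.81 rad and velocity of joint selector between -0.3 and 0.3 rad/s), for 0.3 s.
2. the green start button is pressed down (value of joint start above 0.0035 m), for 0.1 s.
At the end, for the whole second after the job is handed in: The selector stands in the click of speed 2 (0.63 rad, within 0.18), the start button has been pressed down and is up again (under 1 mm), the stop button is up, the machine is at rest within 15 mm of where it stood, and the other things are within 30 mm of where they were (value of joint selector between 0.45 and 0.81 rad and value of joint each of start, stop below 0.001 m and linear speed of machine below 0.01 m/s and distance of machine from where it was at the start of the episode below 0.015 m and distance of each of dressing_stone, oil_bottle, burr_block, spray_can, water_stone, tin, slip_stone from where it was at the start of the episode below 0.03 m); the robot touches nothing.
It fails at once if start was pressed while the selector was not at speed 2 (value of joint start above 0.003 m and not (value of joint selector between 0.45 and 0.81 rad)).
It fails at once if the red stop button was pressed (value of joint stop above 0.002 m).
It fails at once if the machine was shifted more than 15 mm, or lifted (distance of machine from where it was at the start of the episode above 0.015 m or height (world z) of machine above 0.01 m).
It fails at once if the selector's lever was pinched between the fingers (contact force between the fingers and selector above 6 N and x of the grasp point in the frame of lever_mid between -0.007 and 0.007 m and y of the grasp point in the frame of lever_mid between -0.022 and 0.022 m and z of the grasp point in the frame of lever_mid below 0.025 m).
It fails at once if one of the loose things on or around the machine was moved more than 30 mm, or picked up (distance of any of dressing_stone, oil_bottle, burr_block, spray_can, water_stone, tin, slip_stone from where it was at the start of the episode above 0.03 m).
It also fails if it takes over 61 s, if anything falls off the work surface, if the arm or the gripper's body presses on something with over 40 N, if the wrist force passes 120 N, or if a joint passes its speed limit or range.

ROBOT

A 6-joint arm with a two-finger parallel gripper is mounted at the origin on the work surface; the furniture and walls round the work are solid. World frame = base frame: x ahead of the robot, y to its left, z up, the work surface at z = 0. Lengths are in m, angles in rad, forces in N, time in s.
With the tool pointing down it reaches from about 0.375 to 0.975 m from the base axis. Payload 3.8 kg.
Tool frame: the origin (TCP) lies at the very end of the fingers, on their centre line; the grasp point (between the pads) lies 19 mm behind it (bot.tcp_to_grasp is the z of the grasp point in the tool frame, in m); z points along the fingers, y is the direction in which the jaws open and shut (so a half turn about z gives the same grasp; the last joint's range is limited). The gripper opens to 85 mm and grips with 20 to 120 N. Pads are 22 mm wide; open, the fingers measure 114 mm over their backs; the gripper's body (76 mm by 85 mm) begins 54 mm behind the grasp point. The pads swing forward as they close: fully open they stand 13 mm farther back than shut.
Start: joints at [-1.377, 0.264, 1.604, -0, 1.274, -0.037], TCP at [0.154, -0.657, 0.231] pointing down, gripper open.
Joint ranges: [-2.63, 2.63], [-0.94, 2.18], [0.31, 2.57], [-1.31, 4.45], [0, 2.66], [-2.55, 2.55]. Speed limits (rad/s): [2.57, 2.57, 3.14, 3.14, 3.14, 3.14].

INTERFACE

Orientations are given as a rotation vector (axis times angle).
In Python, from workcell import status, vision, job, bot gives the robot as it stands.
- The arm moves only by the tool apply_moves, never from a script. Its argument "deltas" is a list of rows, each a list of 7 numbers: the shift along the tool's x, y, z in m, then the turn, a rotation vector about the tool's x, y, z in rad, then the closure, from 0 (fully open) to 1 (shut). In form: [[x, y, z, rx, ry, rz, jaw], ...]. A call has 1 to 8 rows; each row is the pose to reach, as a shift and turn from the pose commanded when the call began, along the tool's axes at that moment; what a row does not reach only later rows make up. A row lasts 1/12 s, in which the tool goes at most 41.7 mm and 7.16 degrees, less where a joint would pass 70% of its speed; a pose out of reach is approached as far as the arm can. A call with a gripper value outside its range is refused whole. The fingers move at their own pace and stop on an object; "squeeze" is the grip in N (left out, the last holds). Time passes only in rows, so rows that repeat a pose let the fingers close. It gives the time, the measured TCP pose, the force and the opening at its end, in the units of the state.
- status.read_state(): the state, without advancing time (a new reading comes with each control period).
- vision.read_camera(name): name is "scene" or "top" or "wrist"; returns the picture (480x640x3 uint8, red, green, blue); there is no depth.
- vision.get_calibration(name): a dict with "fov_y" (degrees; the focal length in pixels is half the picture's height over the tangent of half this angle, whatever the lens; pixels are square), "cx", "cy" (the principal point, pixels), "R" (3x3) and "t" (3): a world point X has camera coordinates R X + t; the wrist camera has in their place "tool_from_camera" (4x4, takes a point from camera to tool coordinates, whose origin is the TCP and whose axes are the flange's). Camera axes: x right, y down, z forward; pixel columns grow to the right and rows downward; lengths in m; the calibration is good to about 2 mm. The wrist camera is an equidistant fisheye: a pixel r from the principal point sees the ray r / f radians off the axis. A picture is of the moment at which its call begins: read the wrist's pose just before it. get_calibration takes no time and is no camera call.
- job.finish_job(): hands the job in, once; it reports no verdict.
The state is a dict: "time": time; "q": joint angles; "joint_vel": joint speeds; "joint_torque": joint torques, N m; "tool_pos": TCP position; "tcp_rot": TCP orientation; "wrist_force": force on the tool from outside, world axes, zero at the start; "torque": the same for the moment, N m; "width": opening from 0.0 (shut) to 1.0 (fully open).
Only numpy, scipy, OpenCV 4.12 (cv2) and the standard library are available. Lean on these libraries where they do the work, as an engineer would, in place of code of your own. Each camera call takes 0.05 s, during which the arm holds its last target. There are 200 camera calls.

## Working session

There is one attempt and no reset: what is moved stays moved. The work goes in short steps, Python scripts to look and compute and a tool call to move; the robot and the scene stay as the last step left them, time stands still between calls to the robot, and variables do not carry over. Pictures are saved under pics/ and viewed, about 8 in all and at most 12, crops included, and the job is handed in when it is done.

Besides the shell and the picture viewer there is one more tool, called after "Call:" by a JSON object that holds its "fn" and its "kwargs". apply_moves: Moves the arm, as the interface text tells. Its arguments: {"type":"object","properties":{"deltas":{"type":"array","items":{"type":"array","items":{"type":"number"}}},"squeeze":{"type":"number"}},"required":["deltas"]}

```bash
ls; mkdir -p pics
python3 - <<'E'
from workcell import status, vision, job, bot
import cv2
s=status.read_state(); print(s, bot.tcp_to_grasp)
for n in("scene","top","wrist"):
    c=vision.get_calibration(n); print(n,c)
    cv2.imwrite(f"pics/{n}0.png",vision.read_camera(n)[:,:,::-1])
E
```

```text
pics
{'time': 0.0, 'q': array([-1.37689373e+00,  2.64781145e-01,  1.60541396e+00,  3.46905186e-07,
        1.27367532e+00, -3.68728165e-02]), 'joint_vel': array([ 0.00069415,  0.00038198,  0.00082345,  0.00097643, -0.00135247,
        0.00100061]), 'joint_torque': array([-1.65728932e-03, -5.15115237e+01, -3.67314684e+01, -2.10682656e-04,
        1.29168096e-02,  1.27498387e-05]), 'tool_pos': array([ 0.15426721, -0.65637138,  0.22992158]), 'tcp_rot': array([-3.11844609e+00, -3.61435706e-01,  2.79908760e-04]), 'wrist_force': array([-0.14719389,  0.28407865, -0.21196694]), 'torque': array([-0.01228088, -0.0290192 , -0.00921753]), 'width': 0.9971262442862555} -0.0187
scene {'fov_y': 56.27832166247631, 'cx': 328.5620226991391, 'cy': 240.36120106185697, 'R': array([[-0.88670165, -0.46220306, -0.0113367 ],
       [-0.27934037,  0.55510993, -0.78346788],
       [ 0.36841437, -0.69153546, -0.62132886]]), 't': array([0.34922422, 0.21177444, 1.11998547])}
top {'fov_y': 45.863672790711206, 'cx': 315.56998094850195, 'cy': 236.19713293529668, 'R': array([[ 0.44014251, -0.89791996,  0.00378215],
       [-0.7171945 , -0.35408267, -0.60021456],
       [ 0.54028383,  0.2614674 , -0.7998301 ]]), 't': array([-0.22500801,  0.36107187,  1.87083842])}
wrist {'fov_y': 65.70646984690485, 'cx': 318.53267435765326, 'cy': 242.7974973675958, 'tool_from_camera': array([[-5.74777580e-05, -9.61193426e-01, -2.75875326e-01,
         6.94598087e-02],
       [ 9.99999995e-01, -3.30725347e-05, -9.31168990e-05,
        -2.52879313e-04],
       [ 8.03794548e-05, -2.75875330e-01,  9.61193423e-01,
        -1.43288602e-01],
       [ 0.00000000e+00,  0.00000000e+00,  0.00000000e+00,
         1.00000000e+00]])}
```

View pics/top0.png

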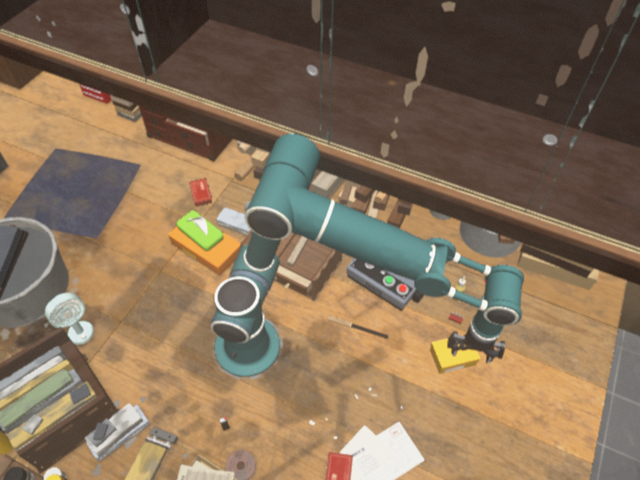

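View pics/scene0.png

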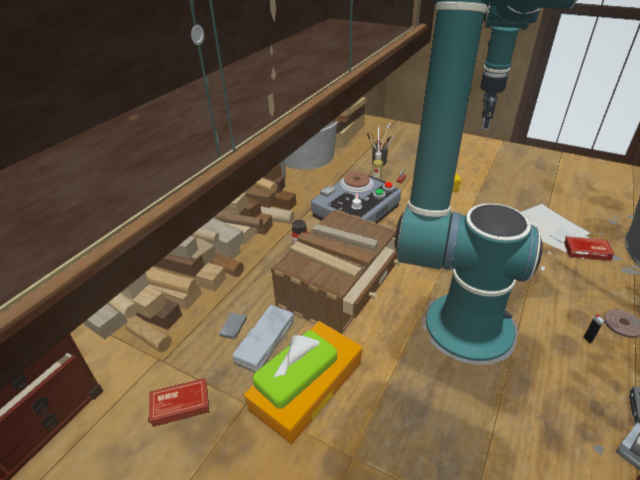

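The machine shows at about (357,198) in scene and, partly hidden by the arm, at (385,280) in top. Next I measure the buttons and zoom in.

```bash
cat > h.py <<'E'
import numpy as np, cv2
from scipy.spatial.transform import Rotation as Ro
from workcell import status, vision, job, bot
def ray(n,u,v,s=None):
    c=vision.get_calibration(n); f=240/np.tan(np.radians(c['fov_y']/2))
    x,y=(u-c['cx'])/f,(v-c['cy'])/f
    if n=='wrist':
        r=np.hypot(x,y); d=np.array([np.sin(r)*x/r,np.sin(r)*y/r,np.cos(r)])
        T=c['tool_from_camera']; R=Ro.from_rotvec(s['tcp_rot']).as_matrix()
        return R@T[:3,3]+s['tool_pos'], R@T[:3,:3]@d
    return -c['R'].T@c['t'], c['R'].T@np.array([x,y,1])
def onz(n,u,v,z,s=None):
    o,d=ray(n,u,v,s); return o+d*(z-o[2])/d[2]
def blobs(im,col,box=None,amin=8):
    h=cv2.cvtColor(im,cv2.COLOR_RGB2HSV)
    lo,hi={'g':((50,100,60),(90,255,255)),'r':((0,160,110),(6,255,255)),'r2':((172,160,110),(179,255,255)),'w':((0,0,190),(179,50,255))}[col]
    m=cv2.inRange(h,lo,hi)
    if col=='r': m|=cv2.inRange(h,(172,160,110),(179,255,255))
    n,_,st,ce=cv2.connectedComponentsWithStats(m)
    return [(ce[i].round(1),st[i].tolist()) for i in range(1,n) if st[i,4]>=amin and (box is None or (box[0]<ce[i][0]<box[2] and box[1]<ce[i][1]<box[3]))]
E
python3 - <<'E'
from h import *
for n,b in(("scene",(310,160,410,230)),("top",(340,240,425,310))):
    im=cv2.imread(f"pics/{n}0.png")[:,:,::-1].copy()
    for c in 'grw':
        for ce,st in blobs(im,c,b): print(n,c,ce,st,onz(n,*ce,0.097).round(4))
a=cv2.imread("pics/scene0.png")[150:240,300:420]
b=cv2.imread("pics/top0.png")[235:325,330:450]
cv2.imwrite("pics/c1.png",np.vstack([cv2.resize(x,None,fx=5,fy=5,interpolation=cv2.INTER_CUBIC)[:,:] for x in(a,)]))
E
```

```text
scene g [379.  191.2] [376, 188, 7, 7, 38] [ 0.3849 -0.3335  0.097 ]
scene g [407.1 211. ] [406, 209, 4, 5, 8] [ 0.2673 -0.2685  0.097 ]
scene r [401.3 178.8] [398, 175, 7, 7, 14] [ 0.3483 -0.4378  0.097 ]
scene r [388.1 184.1] [385, 182, 7, 5, 30] [ 0.375  -0.3869  0.097 ]
scene w [343. 182.] [341, 180, 5, 5, 8] [ 0.5126 -0.3331  0.097 ]
scene w [369.6 183. ] [367, 180, 5, 7, 11] [ 0.4317 -0.3663  0.097 ]
scene w [357.5 188. ] [353, 188, 10, 1, 10] [ 0.4543 -0.3205  0.097 ]
scene w [356.5 200. ] [353, 194, 8, 10, 33] [ 0.4278 -0.2552  0.097 ]
top g [388.8 279.4] [386, 277, 7, 6, 34] [ 0.3852 -0.3364  0.097 ]
top r [402.1 287.9] [400, 285, 6, 6, 25] [ 0.3736 -0.3887  0.097 ]
```

View pics/c1.png

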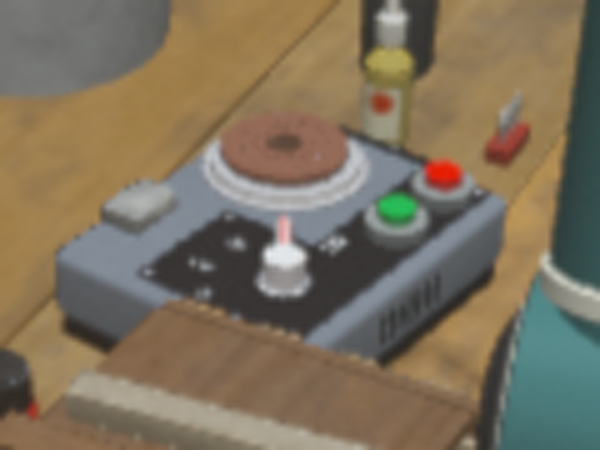

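Green is at (0.385,-0.335) and red at (0.374,-0.388), about 53 mm apart (54 given), and both views agree to 3 mm. The machine's yaw is about -11°. The lever seems to be at speed 5. I'll close the fingers and go above it for a close look.

Call:
{"fn": "apply_moves", "kwargs": {"deltas": [[0.04,-0.038,0,0,0,0.06,1],[0.08,-0.076,0,0,0,0.12,1],[0.12,-0.115,0,0,0,0.18,1],[0.16,-0.153,0,0,0,0.24,1],[0.2,-0.19,0,0,0,0.3,1],[0.24,-0.23,0,0,0,0.36,1],[0.28,-0.268,0,0,0,0.42,1],[0.306,-0.293,0,0,0,0.42,1]], "squeeze": 20}}

```text
time: 0.82
tool_pos: [0.3367, -0.3757, 0.2311]
tcp_rot: [-3.127, 0.301, -0.0]
wrist_force: [1.5, -0.6, 0.1]
width: -0.001
```

Call:
{"fn": "apply_moves", "kwargs": {"deltas": [[0,0,0,0,0,0,1],[0,0,0,0,0,0,1],[0,0,0,0,0,0,1]]}}

```text
time: 1.07
tool_pos: [0.3362, -0.3777, 0.2313]
tcp_rot: [3.127, -0.294, -0.0]
wrist_force: [-0.6, -0.1, 0.2]
width: -0.005
```

Run:
```python
from h import *
s=status.read_state(); print(s['time'],s['tool_pos'],s['tcp_rot'],s['q'],s['width'])
im=vision.read_camera('wrist'); cv2.imwrite("pics/w1.png",im[:,:,::-1])
for c in 'grw':
    for ce,st in blobs(im,c,None,30): print(c,ce,st,onz('wrist',*ce,0.097,s).round(4))
```

```text
1.0667 [ 0.33617858 -0.37774955  0.23129299] [ 3.12707746e+00 -2.94488750e-01 -4.17980042e-04] [-8.92364166e-01 -5.96725195e-02  1.95878431e+00 -7.02175499e-04
  1.24218015e+00  8.66452410e-01] -0.004992266799990458
g [253.6 175.5] [238, 160, 33, 32, 830] [ 0.387  -0.3377  0.097 ]
r [502.2 120.6] [485, 111, 38, 21, 438] [ 0.3983 -0.5388  0.097 ]
r [ 17.6 129.2] [0, 115, 35, 35, 719] [ 0.4884 -0.1183  0.097 ]
r [165.6 128.9] [151, 116, 29, 27, 74] [ 0.4388 -0.2762  0.097 ]
r [324.2 176.2] [308, 160, 33, 33, 840] [ 0.3761 -0.3897  0.097 ]
w [289.7  67.4] [216, 0, 140, 114, 3544] [ 0.4617 -0.3801  0.097 ]
w [149.7  15.4] [132, 4, 34, 26, 376] [ 0.5365 -0.2789  0.097 ]
w [508.1  16.6] [499, 4, 22, 24, 275] [ 0.4853 -0.5632  0.097 ]
w [176.   14.8] [168, 7, 13, 13, 68] [ 0.5287 -0.3012  0.097 ]
w [619.1  29.6] [607, 24, 22, 13, 40] [ 0.4806 -0.6977  0.097 ]
w [393.8  90.1] [393, 73, 2, 32, 42] [ 0.4314 -0.4528  0.097 ]
w [151.  145.8] [129, 113, 56, 57, 1096] [ 0.4292 -0.2607  0.097 ]
w [256.2 173.8] [230, 150, 51, 50, 1045] [ 0.3879 -0.3399  0.097 ]
w [324.  174.4] [299, 150, 52, 51, 1102] [ 0.3774 -0.3898  0.097 ]
w [310.3 332.6] [303, 329, 11, 11, 43] [ 0.2491 -0.3541  0.097 ]
w [326.7 332.5] [324, 329, 11, 11, 45] [ 0.2465 -0.3679  0.097 ]
```

View pics/w1.png

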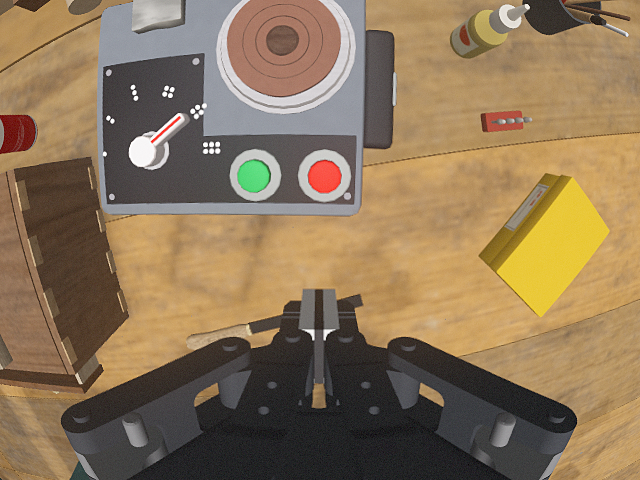

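The wrist picture shows the lever at the five-pip mark (199,111), i.e. speed 5. The hub top is at (142,152), two pips are at (110,120), and the shut fingertips are about 35 px wide in y. Next I compute the geometry.

Run:
```python
from h import *
s=status.read_state()
im=cv2.imread("pics/w1.png")[:,:,::-1].copy()
P={'hub':(142,152,.096),'levtip':(183,117,.097),'p6':(211,148,.077),'p5':(199,111,.077),'p4':(168,92,.077),'p3':(134,93,.077),'p2':(110,120,.077),'p1':(104.5,154,.077),'disc':(284,42,.095)}
W={k:onz('wrist',*v,s) for k,v in P.items()}
g=np.array([.386,-.3365]); r=np.array([.3752,-.3893])
y=(g-r)/np.linalg.norm(g-r); x=np.array([y[1],-y[0]]); print('yaw',np.degrees(np.arctan2(x[1],x[0])))
a=np.mean([np.array(W['p6'][:2]),np.array(W['p1'][:2])],0); print('axis from p1,p6',a,'p1-p6',np.linalg.norm(W['p6']-W['p1']))
A=W['hub'][:2]
for k,w in W.items():
    d=w[:2]-A; print(k,w[:2].round(4),'machine rel hub',(d@x).round(4),(d@y).round(4),'r',np.linalg.norm(d).round(4),'sel',np.arctan2(d@x,d@y).round(3))
d=g-A; print('green',d@x,d@y)
# visible fingertip
R=Ro.from_rotvec(s['tcp_rot']).as_matrix(); print('tool x,y',R[:,0].round(3),R[:,1].round(3))
p,q=[ray('wrist',u,290,s) for u in(302,337)]
print('tip width at z',[np.linalg.norm((p[0]+p[1]*(z-p[0][2])/p[1][2])-(q[0]+q[1]*(z-q[0][2])/q[1][2])) for z in(.231,.235)])
```

```text
yaw -11.560130794217809
axis from p1,p6 [ 0.42604812 -0.25418492] p1-p6 0.10299933154345148
hub [ 0.4264 -0.2518] machine rel hub 0.0 0.0 r 0.0 sel 0.0
levtip [ 0.4438 -0.2933] machine rel hub 0.0254 -0.0372 r 0.045 sel 2.542
p6 [ 0.4154 -0.3046] machine rel hub -0.0002 -0.0539 r 0.0539 sel -3.138
p5 [ 0.4479 -0.301 ] machine rel hub 0.0309 -0.0439 r 0.0536 sel 2.528
p4 [ 0.4713 -0.2773] machine rel hub 0.0491 -0.016 r 0.0517 sel 1.886
p3 [ 0.4804 -0.2458] machine rel hub 0.0517 0.0167 r 0.0543 sel 1.258
p2 [ 0.4646 -0.2169] machine rel hub 0.0304 0.0419 r 0.0517 sel 0.628
p1 [ 0.4367 -0.2038] machine rel hub 0.0005 0.0491 r 0.0491 sel 0.01
disc [ 0.4825 -0.3804] machine rel hub 0.0807 -0.1148 r 0.1403 sel 2.529
green -0.022585808921732228 -0.09107040574137026
tool x,y [ 0.982 -0.188 -0.   ] [-0.188 -0.982  0.001]
tip width at z [np.float64(0.014690978646987237), np.float64(0.014281586862877012)]
```

The pips' angles match (0, 0.63, 1.26, 1.89, 2.53 rad), the lever tip is 45 mm from the axis, and the axis is at (0.4263,-0.2525). I'll let a helper work out the tool-frame shifts.

```bash
cat > plan.py <<'E'
from h import *
A=np.array([.4263,-.2525]); yaw=np.radians(-11.3)
X=np.array([np.cos(yaw),np.sin(yaw)]); Y=np.array([-X[1],X[0]])
def pose(th,off,z,rho=.036):
    "finger beside the lever at selector angle th, tool x radial"
    m=rho*np.array([np.sin(th),np.cos(th)])+off*np.array([np.cos(th),-np.sin(th)])
    a=yaw-(th-np.pi/2)   # world angle of tool x
    return np.array([*(A+m[0]*X+m[1]*Y),z]), Ro.from_matrix(np.array([[np.cos(a),np.sin(a),0],[np.sin(a),-np.cos(a),0],[0,0,-1]]))
def rows(p0,R0,ps):
    for p,R in ps:
        print(np.r_[R0.inv().apply(p-p0),(R0.inv()*R).as_rotvec()].round(4).tolist())
E
python3 - <<'E'
from plan import *
s=status.read_state(); print(s['time'],s['tool_pos'])
rows(s['tool_pos'],Ro.from_rotvec(s['tcp_rot']),[pose(2.51,.022,z) for z in(.2,.12)])
print('arc'); 
p0=pose(2.51,.022,.085)
rows(*p0,[pose(2.51,.0118,.085)]+[pose(t,.0118,.085) for t in np.arange(2.41,1.7,-.1)])
print('tip->drawer check',[onz('wrist',u,v,.15,s) for u,v in((95,160),)] if 0 else '')
E
```

```text
1.1167 [ 0.33581909 -0.37838386  0.23126632]
[0.0683, -0.0986, 0.0312, 0.0007, -0.0001, 0.9471]
[0.0684, -0.0987, 0.1112, 0.0007, -0.0001, 0.9471]
arc
[0.0, -0.0102, 0.0, 0.0, 0.0, 0.0]
[0.001, -0.0139, 0.0, 0.0, 0.0, -0.1]
[0.0016, -0.0176, 0.0, 0.0, 0.0, -0.2]
[0.0019, -0.0214, 0.0, 0.0, 0.0, -0.3]
[0.0018, -0.0252, 0.0, 0.0, 0.0, -0.4]
[0.0013, -0.0289, 0.0, 0.0, 0.0, -0.5]
[0.0004, -0.0326, 0.0, 0.0, 0.0, -0.6]
[-0.0009, -0.0362, 0.0, 0.0, 0.0, -0.7]
[-0.0025, -0.0396, 0.0, 0.0, 0.0, -0.8]
tip->drawer check
```

Call:
{"fn": "apply_moves", "kwargs": {"deltas": [[0.01,-0.014,0.005,0,0,0.12,1],[0.02,-0.028,0.01,0,0,0.24,1],[0.03,-0.042,0.015,0,0,0.36,1],[0.04,-0.056,0.02,0,0,0.48,1],[0.05,-0.07,0.025,0,0,0.6,1],[0.06,-0.085,0.03,0,0,0.72,1],[0.068,-0.0985,0.031,0,0,0.84,1],[0.068,-0.0985,0.031,0,0,0.947,1]]}}

```text
time: 1.78
tool_pos: [0.422, -0.2936, 0.1994]
tcp_rot: [-2.641, 1.699, 0.002]
wrist_force: [0.2, -0.7, 0.3]
width: 0.002
```

Call:
{"fn": "apply_moves", "kwargs": {"deltas": [[0,0,0,0,0,0,1],[0,0,0.02,0,0,0,1],[0,0,0.045,0,0,0,1],[0,0,0.07,0,0,0,1],[0,0,0.08,0,0,0,1],[0,0,0.08,0,0,0,1],[0,0,0.08,0,0,0,1]]}}

```text
time: 2.37
tool_pos: [0.4209, -0.2945, 0.1202]
tcp_rot: [2.648, -1.691, -0.002]
wrist_force: [0.4, 0.2, 1.3]
width: 0.002
```

Run:
```python
from plan import *
s=status.read_state(); print(s['time'],s['tool_pos'],s['wrist_force'],s['q'][5])
im=vision.read_camera('wrist'); cv2.imwrite("pics/w2.png",im[:,:,::-1])
R0=Ro.from_rotvec(s['tcp_rot'])
rows(s['tool_pos'],R0,[pose(2.51,.022,.12),pose(2.51,.022,.085)])
```

```text
2.3667 [ 0.42089761 -0.29452442  0.12015369] [0.39290054 0.1713191  1.32485716] 2.0484070731908717
[0.0002, -0.0006, 0.0002, 0.0006, 0.0009, -0.0001]
[0.0002, -0.0006, 0.0352, 0.0006, 0.0009, -0.0001]
```

View pics/w2.png

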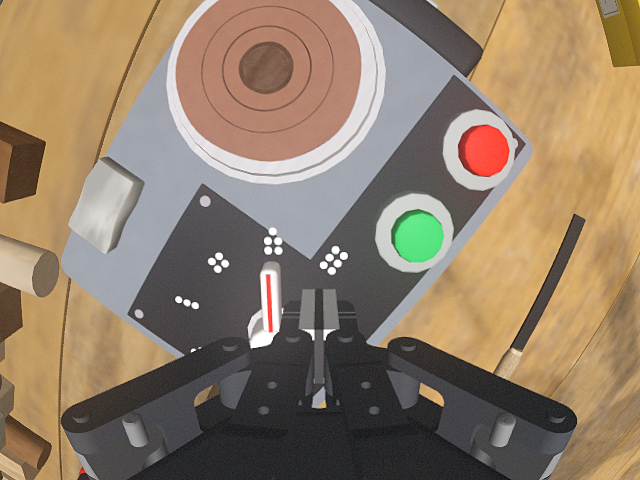

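The shut fingers (318,300) stand beside the lever (270,300), clear of the collars. I descend, then push the first click.

Call:
{"fn": "apply_moves", "kwargs": {"deltas": [[0,0,0.01,0,0,0,1],[0,0,0.02,0,0,0,1],[0,0,0.03,0,0,0,1],[0,0,0.035,0,0,0,1],[0,0,0.035,0,0,0,1]]}}

```text
time: 2.83
tool_pos: [0.4202, -0.2927, 0.0833]
tcp_rot: [-2.648, 1.69, 0.006]
wrist_force: [0.3, 0.0, -0.2]
width: 0.002
```

Call:
{"fn": "apply_moves", "kwargs": {"deltas": [[0,-0.005,0,0,0,0,1],[0,-0.0102,0,0,0,0,1],[0.0005,-0.012,0,0,0,-0.05,1],[0.001,-0.0139,0,0,0,-0.1,1],[0.0013,-0.0157,0,0,0,-0.15,1],[0.0016,-0.0176,0,0,0,-0.2,1],[0.0018,-0.0195,0,0,0,-0.25,1],[0.0019,-0.0214,0,0,0,-0.3,1]]}}

```text
time: 3.5
tool_pos: [0.4429, -0.2865, 0.086]
tcp_rot: [2.873, -1.271, 0.003]
wrist_force: [-0.2, 0.8, -0.2]
width: -0.002
```

Run:
```python
from plan import *
s=status.read_state(); print(s['time'],s['tool_pos'],s['wrist_force'],pose(2.21,.0118,.085)[0])
im=vision.read_camera('wrist'); cv2.imwrite("pics/w3.png",im[:,:,::-1])
rows(*pose(2.21,.0118,.085),[pose(t,.0118,.085) for t in np.arange(2.11,1.2,-.1)])
```

```text
3.5 [ 0.4429163  -0.28653603  0.08604427] [-0.21818526  0.82873735 -0.23859375] [ 0.44166574 -0.28712852  0.085     ]
[0.001, -0.0037, 0.0, 0.0, 0.0, -0.1]
[0.0016, -0.0074, 0.0, 0.0, 0.0, -0.2]
[0.0019, -0.0112, 0.0, 0.0, 0.0, -0.3]
[0.0018, -0.015, 0.0, 0.0, 0.0, -0.4]
[0.0013, -0.0187, 0.0, 0.0, 0.0, -0.5]
[0.0004, -0.0224, 0.0, 0.0, 0.0, -0.6]
[-0.0009, -0.026, 0.0, 0.0, 0.0, -0.7]
[-0.0025, -0.0294, 0.0, 0.0, 0.0, -0.8]
[-0.0044, -0.0327, 0.0, 0.0, 0.0, -0.9]
[-0.0066, -0.0357, 0.0, 0.0, 0.0, -1.0]
```

View pics/w3.png

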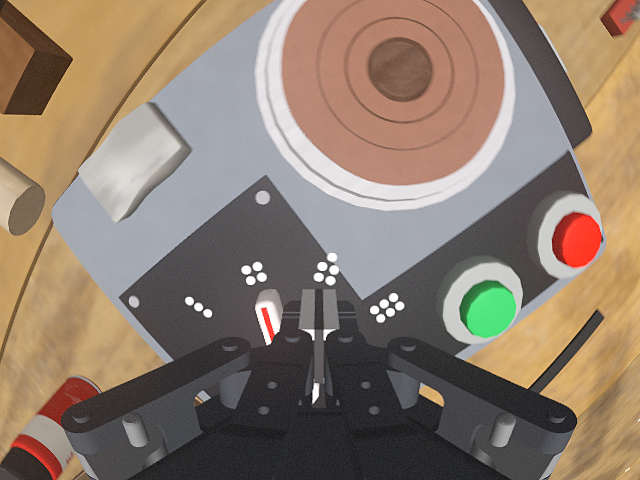

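The lever clicked to four pips (253,272), ahead of the finger, and nothing else moved. On to speed 3.

Call:
{"fn": "apply_moves", "kwargs": {"deltas": [[0.001,-0.0037,0,0,0,-0.1,1],[0.0016,-0.0074,0,0,0,-0.2,1],[0.0019,-0.0112,0,0,0,-0.3,1],[0.0019,-0.013,0,0,0,-0.35,1],[0.0018,-0.015,0,0,0,-0.4,1],[0.0016,-0.017,0,0,0,-0.45,1],[0.0013,-0.0187,0,0,0,-0.5,1],[0.0009,-0.0206,0,0,0,-0.55,1]]}}

```text
time: 4.22
tool_pos: [0.4585, -0.2734, 0.0859]
tcp_rot: [3.109, -0.446, 0.002]
wrist_force: [0.4, 0.2, -0.1]
width: -0.004
```

Call:
{"fn": "apply_moves", "kwargs": {"deltas": [[-0.0005,-0.0019,0,0,0,-0.05,1],[-0.0012,-0.0038,0,0,0,-0.1,1],[-0.0012,-0.0038,0,0,0,-0.1,1]]}}

```text
time: 4.47
tool_pos: [0.4583, -0.2691, 0.0858]
tcp_rot: [3.128, -0.291, 0.002]
wrist_force: [-0.2, -0.6, 0.4]
width: 0.001
```

Run:
```python
from plan import *
s=status.read_state(); print(s['time'],s['tool_pos'],s['wrist_force'],pose(1.56,.0118,.085)[0])
im=vision.read_camera('wrist'); cv2.imwrite("pics/w4.png",im[:,:,::-1])
rows(s['tool_pos'],Ro.from_rotvec(s['tcp_rot']),[pose(t,.0118,.085) for t in np.arange(1.46,.7,-.1)])
```

```text
4.4667 [ 0.45825131 -0.26907615  0.0858231 ] [-0.23662406 -0.58855883  0.44612755] [ 0.45948912 -0.27076807  0.085     ]
[0.0025, -0.0022, 0.0008, 0.0002, -0.001, -0.099]
[0.0032, -0.006, 0.0008, 0.0003, -0.001, -0.199]
[0.0034, -0.0097, 0.0008, 0.0003, -0.001, -0.299]
[0.0033, -0.0135, 0.0008, 0.0004, -0.001, -0.399]
[0.0028, -0.0173, 0.0008, 0.0004, -0.001, -0.499]
[0.0019, -0.021, 0.0008, 0.0005, -0.001, -0.599]
[0.0007, -0.0245, 0.0008, 0.0005, -0.0009, -0.699]
[-0.0009, -0.028, 0.0008, 0.0006, -0.0009, -0.799]
```

View pics/w4.png

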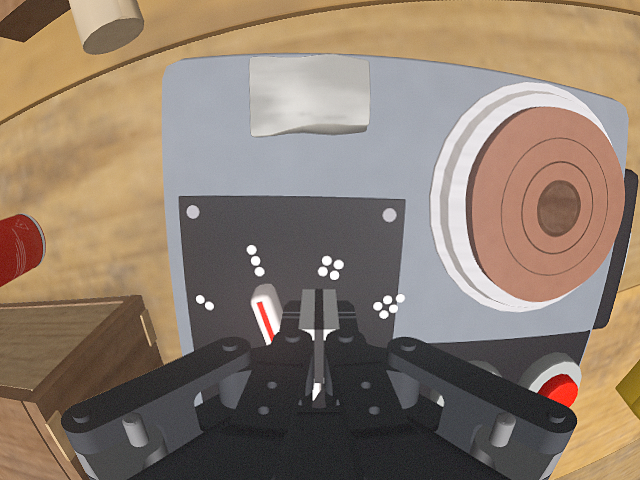

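The lever is at three pips (255,260), with the finger behind it. The last click is 3→2. I raise 3 mm for drawer clearance and push in small steps.

Call:
{"fn": "apply_moves", "kwargs": {"deltas": [[0.0012,-0.0011,-0.0015,0,0,-0.05,1],[0.0025,-0.0022,-0.003,0,0,-0.1,1],[0.0032,-0.006,-0.003,0,0,-0.2,1],[0.0034,-0.0097,-0.003,0,0,-0.3,1],[0.0034,-0.0116,-0.003,0,0,-0.35,1],[0.0033,-0.0135,-0.003,0,0,-0.4,1],[0.0031,-0.0154,-0.003,0,0,-0.45,1],[0.0028,-0.0173,-0.003,0,0,-0.5,1]]}}

```text
time: 5.18
tool_pos: [0.4646, -0.2534, 0.089]
tcp_rot: [3.101, 0.491, 0.003]
wrist_force: [1.9, -1.0, 0.0]
width: 0.002
```

Call:
{"fn": "apply_moves", "kwargs": {"deltas": [[-0.0004,-0.0019,0,0,0,-0.05,1],[-0.0009,-0.0037,0,0,0,-0.1,1],[-0.0009,-0.0037,0,0,0,-0.1,1]]}}

```text
time: 5.43
tool_pos: [0.4617, -0.2495, 0.0886]
tcp_rot: [3.074, 0.645, 0.001]
wrist_force: [0.4, -0.2, 1.0]
width: 0.001
```

Run:
```python
from plan import *
s=status.read_state(); print(s['time'],s['tool_pos'],s['wrist_force'],pose(.96,.0118,.088)[0])
im=vision.read_camera('wrist'); cv2.imwrite("pics/w5.png",im[:,:,::-1])
```

```text
5.4333 [ 0.46173627 -0.24950114  0.08857308] [ 0.44694539 -0.23381606  1.02149047] [ 0.46400709 -0.2488373   0.088     ]
```

View pics/w5.png

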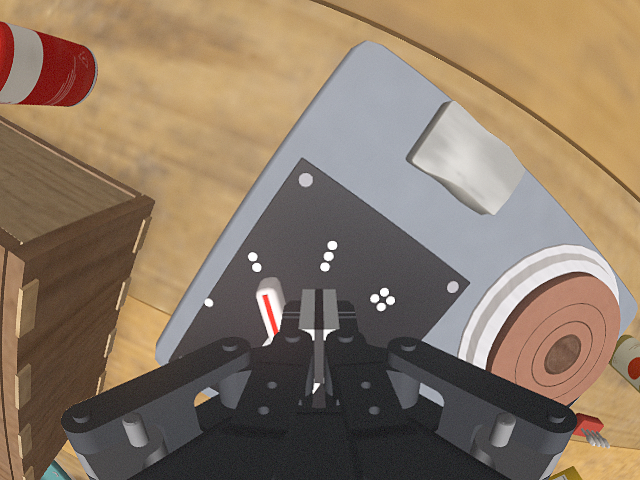

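The lever points at the two pips (254,262). I back off, lift, and check before moving to the button.

Call:
{"fn": "apply_moves", "kwargs": {"deltas": [[0,0.004,0,0,0,0,1],[0,0.006,-0.02,0,0,0,1],[0,0.006,-0.05,0,0,0,1],[0,0.006,-0.085,0,0,0.1,1],[0,0.006,-0.085,0,0,0.2,1],[0,0.006,-0.085,0,0,0.3,1],[0,0.006,-0.085,0,0,0.4,1],[0,0.006,-0.085,0,0,0.5,1]]}}

```text
time: 6.15
tool_pos: [0.4643, -0.2556, 0.1739]
tcp_rot: [3.138, -0.146, 0.002]
wrist_force: [-0.1, -0.0, -0.0]
width: 0.001
```

Run:
```python
from plan import *
s=status.read_state(); print(s['time'],s['tool_pos'])
G=np.array([.386,-.3365]); R0=Ro.from_rotvec(s['tcp_rot']); R=pose(np.pi/2,0,0)[1]
rows(s['tool_pos'],R0,[(np.array([*G,.173]),R),(np.array([G[0]-.06,G[1],.173]),R)])
```

```text
6.15 [ 0.46430832 -0.25564765  0.17386307]
[-0.0704, 0.0878, 0.0008, 0.0006, -0.0011, 0.104]
[-0.1302, 0.0934, 0.0008, 0.0006, -0.0011, 0.104]
```

Call:
{"fn": "apply_moves", "kwargs": {"deltas": [[-0.025,0.018,0,0,0,0.02,1],[-0.05,0.036,0,0,0,0.04,1],[-0.075,0.054,0,0,0,0.06,1],[-0.1,0.072,0,0,0,0.08,1],[-0.12,0.088,0,0,0,0.1,1],[-0.13,0.093,0,0,0,0.104,1],[-0.13,0.093,0,0,0,0.104,1],[-0.13,0.093,0,0,0,0.104,1]]}}

```text
time: 6.82
tool_pos: [0.3265, -0.3368, 0.1735]
tcp_rot: [-3.127, 0.302, -0.001]
wrist_force: [-0.2, -0.1, 0.1]
width: 0.002
```

Run:
```python
from plan import *
s=status.read_state(); print(s['time'],s['tool_pos'])
im=vision.read_camera('wrist'); cv2.imwrite("pics/w6.png",im[:,:,::-1])
for c in 'gr':
    for ce,st in blobs(im,c,None,60): print(c,ce,st,onz('wrist',*ce,0.097,s).round(4))
G=np.array([.386,-.3365]); R0=Ro.from_rotvec(s['tcp_rot']); R=pose(np.pi/2,0,0)[1]
rows(s['tool_pos'],R0,[(np.array([*G,.12]),R)])
```

```text
6.8167 [ 0.32647324 -0.33683187  0.17345611]
g [298.8 155.8] [278, 135, 42, 42, 1367] [ 0.3871 -0.3368  0.097 ]
r [121.7 103.3] [106, 91, 33, 26, 106] [ 0.4478 -0.2323  0.097 ]
r [ 11.4 112.6] [0, 95, 25, 40, 663] [ 0.4773 -0.1302  0.097 ]
r [563.2 105.5] [546, 95, 38, 22, 484] [ 0.396  -0.5192  0.097 ]
r [388.3 157.8] [368, 137, 41, 42, 1330] [ 0.3763 -0.3887  0.097 ]
[0.0583, -0.0117, 0.0535, -0.0002, -0.0009, 0.0047]
```

View pics/w6.png

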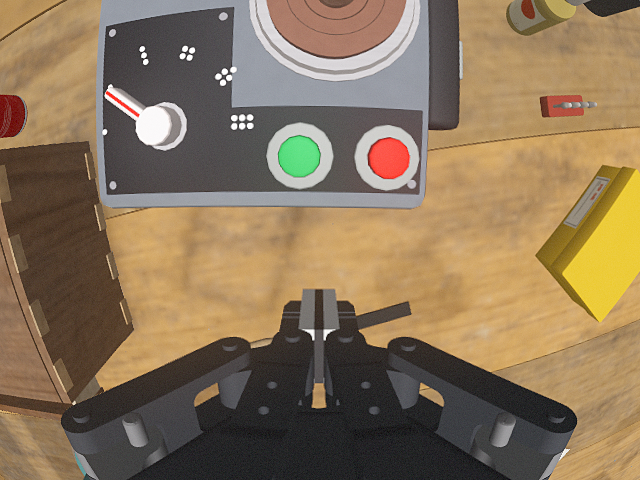

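The red line lies at 0.62 rad (speed 2), and the machine has not moved: green is at (0.3871,-0.3368). Next I go above the green button and down to near contact.

Call:
{"fn": "apply_moves", "kwargs": {"deltas": [[0.02,-0.004,0,0,0,0,1],[0.04,-0.008,0,0,0,0,1],[0.059,-0.0115,0,0,0,0,1],[0.059,-0.0115,0.02,0,0,0,1],[0.059,-0.0115,0.045,0,0,0,1],[0.059,-0.0115,0.068,0,0,0,1],[0.059,-0.0115,0.073,0,0,0,1],[0.059,-0.0115,0.073,0,0,0,1]]}}

```text
time: 7.53
tool_pos: [0.3862, -0.3344, 0.0983]
tcp_rot: [-3.124, 0.296, 0.005]
wrist_force: [0.3, -0.1, 0.7]
width: -0.003
```

Call:
{"fn": "apply_moves", "kwargs": {"deltas": [[0,0,0,0,0,0,1],[0,0,0,0,0,0,1]]}}

```text
time: 7.7
tool_pos: [0.3877, -0.3371, 0.1018]
tcp_rot: [3.126, -0.297, 0.003]
wrist_force: [0.0, -0.4, 0.1]
width: 0.004
```

Call:
{"fn": "apply_moves", "kwargs": {"deltas": [[0,0,0.002,0,0,0,1],[0,0,0.004,0,0,0,1],[0,0,0.006,0,0,0,1],[0,0,0.007,0,0,0,1],[0,0,0.007,0,0,0,1]]}}

```text
time: 8.12
tool_pos: [0.3872, -0.3372, 0.0941]
tcp_rot: [3.126, -0.299, 0.003]
wrist_force: [1.3, -0.2, 3.5]
width: -0.002
```

Call:
{"fn": "apply_moves", "kwargs": {"deltas": [[0,0,0.001,0,0,0,1],[0,0,0.001,0,0,0,1]]}}

```text
time: 8.28
tool_pos: [0.3872, -0.3372, 0.093]
tcp_rot: [3.126, -0.298, 0.003]
wrist_force: [2.6, -0.8, 3.7]
width: 0.001
```

Call:
{"fn": "apply_moves", "kwargs": {"deltas": [[0,0,0.001,0,0,0,1],[0,0,0.001,0,0,0,1],[0,0,0.001,0,0,0,1]]}}

```text
time: 8.53
tool_pos: [0.3872, -0.3372, 0.092]
tcp_rot: [3.126, -0.298, 0.003]
wrist_force: [1.6, -1.4, 6.3]
width: 0.002
```

Call:
{"fn": "apply_moves", "kwargs": {"deltas": [[0,0,0.001,0,0,0,1],[0,0,0.001,0,0,0,1],[0,0,0.001,0,0,0,1]]}}

```text
time: 8.78
tool_pos: [0.3872, -0.3372, 0.0919]
tcp_rot: [3.126, -0.298, 0.002]
wrist_force: [0.5, 0.5, 11.1]
width: -0.002
```

The force rose to 11 N and z stopped at 0.092, so the button is at its bottom stop. I lift off and retreat.

Call:
{"fn": "apply_moves", "kwargs": {"deltas": [[0,0,0,0,0,0,1],[0,0,0,0,0,0,1],[0,0,-0.005,0,0,0,1],[0,0,-0.015,0,0,0,1],[0,0,-0.04,0,0,0,1],[0,0,-0.08,0,0,0,1],[-0.03,0,-0.09,0,0,0,1],[-0.06,0.012,-0.09,0,0,0,1]]}}

```text
time: 9.45
tool_pos: [0.3268, -0.3372, 0.1841]
tcp_rot: [3.125, -0.293, 0.006]
wrist_force: [-0.3, -0.4, 1.0]
width: -0.001
```

Call:
{"fn": "apply_moves", "kwargs": {"deltas": [[0,0,0,0,0,0,1],[0,0,0,0,0,0,1],[0,0,0,0,0,0,1],[0,0,0,0,0,0,1],[0,0,0,0,0,0,1],[0,0,0,0,0,0,1]]}}

```text
time: 9.95
tool_pos: [0.3257, -0.3366, 0.1798]
tcp_rot: [-3.127, 0.297, 0.001]
wrist_force: [-0.2, 0.0, 0.1]
width: -0.0
```

Run:
```python
from plan import *
s=status.read_state(); print(s['time'],s['tool_pos'],s['wrist_force'])
im=vision.read_camera('wrist'); cv2.imwrite("pics/w7.png",im[:,:,::-1])
for c in 'gr':
    for ce,st in blobs(im,c,None,60):
        w=onz('wrist',*ce,0.097,s); d=w[:2]-A; print(c,ce,st,w.round(4),'angle',np.arctan2(d@X,d@Y).round(3))
```

```text
9.95 [ 0.32570049 -0.33655321  0.17979933] [-0.23389888  0.0405539   0.09805799]
g [300.1 153.8] [280, 134, 41, 40, 1291] [ 0.3871 -0.3369  0.097 ] angle -2.904
r [126.8 101.7] [111, 90, 33, 25, 100] [ 0.4479 -0.2323  0.097 ] angle 0.621
r [ 13.3 110.7] [0, 93, 29, 43, 795] [ 0.4787 -0.1257  0.097 ] angle 0.195
r [560.3 105.6] [543, 96, 38, 21, 475] [ 0.3958 -0.5205  0.097 ] angle 3.058
r [387.3 156.2] [367, 136, 41, 41, 1263] [ 0.3762 -0.3889  0.097 ] angle -2.987
```

View pics/w7.png

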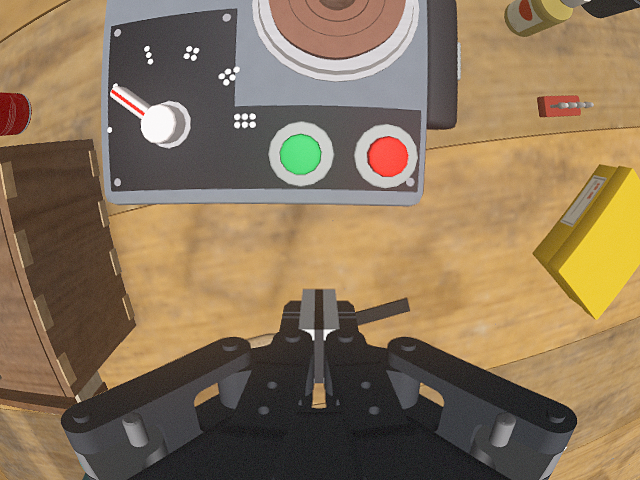

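The lever is at the two pips (0.62 rad), the green button (300,154) is up again, and the machine and buttons are where they were. The arm is clear, so I hand in.

```bash
python3 -c "
from workcell import job; print(job.finish_job())"
```

```text
the job is handed in; nothing more can be done
None
```

The selector is at speed 2, and I then pressed the green start button and let it come up. The job was handed in at about 10 s; it reports no verdict.

- **Selector:** with the shut fingertips I pushed the lever from speed 5 through 4 and 3 to speed 2, one click at a time, without pinching it. The last picture puts the lever at 0.62 rad, against 0.63 for speed 2.
- **Start button:** I pressed it until the tool stopped at z = 0.092 m, the height the button should have when fully down. The force rose to 11 N there, above the 5 N of the spring at the bottom.
- **Final state:** after lifting off, the green and red buttons measured within 0.2 mm of their positions just before the press, so the machine had not shifted. Green looks up again, but I judged that from the picture and did not measure its height. The red button was not touched.
- **Other things:** I saw nothing disturbed in the wrist pictures. I did not take new pictures of the water stone, tin and slip stone at the back left, but the arm never went near them. The wrist force was close to zero at the end, so the robot was touching nothing.

No checks failed or disagreed. The first long move stopped about 9 cm short because of the speed limit, and I replanned from there.

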